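# Bring the egg to the candling lamp and switch it on

## Task

Push on a plain spoke of the three-armed wheel with a finger, without flicking it or touching the egg or its cup, until the egg on the wheel stands squarely in front of the lamp's window. Then switch the lamp on by pressing the white-marked half of its green rocker all the way down. Lift nothing, and leave everything else on the table where it is.

Things in the scene. Friction and masses are not known exactly. Their poses are not given: they have to be found in the camera images.
- candler: the candling fixture, bolted down: a flat steel base plate (130 mm wide along x, y from -68 to 278 mm, 8 mm thick) with the wheel and a blue-grey lamp housing (110 x 100 mm in x and y, centred at y = 215 mm, 160 mm high). Origin on the table surface under the wheel's axis; its +y axis points from the wheel to the lamp, z up; its yaw differs from run to run. The lamp's round window (glowing yellow, 48 mm wide) is in the housing's -y face, facing the wheel, centre 105 mm up
- wheel_axis (a point): point on the wheel's vertical axis at the mid height of its spokes, 56 mm above the table. The wheel is three arms 120 degrees apart on a hub (radius 33 mm, 74 mm high with its cap): two plain aluminium spokes and one that carries the egg
- spoke_a (a point): centre of the red ball (20 mm) at the end of one plain spoke, 115 mm from the axis, 56 mm above the table; moves with the wheel. Seen from above it is 120 degrees anticlockwise of the egg. The spoke is a 12 x 12 mm bar, from 50 to 62 mm above the table, free underneath down to the 8 mm base plate or the table
- spoke_b (a point): the same for the other plain spoke, 120 degrees clockwise of the egg
- egg_mid (a point): middle of the brown egg, 120 mm from the wheel's axis and 105 mm above the table; moves with the wheel
- eggholder: the beige egg cup (53 mm wide) with the brown egg clipped into it, on the third arm (it can swivel stiffly about its own upright axis, which does not matter); it reaches from 62 to 139 mm above the table. Not to be touched. Origin at table height below the egg
- spot (a point): where the middle of the egg must come: 120 mm from the wheel's axis straight towards the lamp, in front of the window's centre, 105 mm above the table
- wheel (a joint): turn of the wheel in rad, growing anticlockwise from above; 0 with the egg on the side away from the lamp, so pi and -pi both put it before the window. It turns freely both ways without stops, against a light friction (about 0.08 N m), and stays where it is left. Above 4 rad/s counts as flicked
- rocker (a joint): green rocker switch on top of the lamp housing, 60 x 30 mm, long side along the fixture's x axis, pivot across its middle: 0 off, 0.4 rad fully on (counts as on above 0.3). It tips at about 3 to 4 N on the middle of a half and stays as it is put
- rocker_on (a point): middle of the upper face of the rocker's half with the white bar (the fixture's -x half), 18 mm from its pivot; about 178 mm above the table while off; goes down about 7 mm when pressed fully
- egg_cup: empty beige egg cup standing loose, 50 mm wide, 60 mm high; origin under its centre; leave
- petri_dish: glass petri dish, 90 mm wide, 16 mm high, loose; origin under its centre; leave
- weight: heavy dark steel weight with a grip knob, 54 mm wide, 70 mm high, loose; origin under its centre; leave
- brush: small hand brush lying loose on the table; leave
- wax_jar: closed jar, 60 mm wide, 70 mm high, loose; origin under its centre; leave

How it is judged (in metres and radians):
On the way, in this order (a step that is already met when the one before it is completed fails the run):
1. the wheel is turned so that the egg rests in front of the window, the lamp still off (horizontal distance between egg_mid and spot below 0.012 m and velocity of joint wheel between -0.05 and 0.05 rad/s and value of joint rocker below 0.1 rad), for 0.2 s.
2. the rocker is pressed on, the egg still in front of the window (value of joint rocker above 0.3 rad and horizontal distance between egg_mid and spot below 0.012 m and velocity of joint wheel between -0.05 and 0.05 rad/s), for 0.1 s.
At the end, for the whole second after the job is handed in: The middle of the egg is within 12 mm (horizontally) of its place in front of the window, the wheel is at rest and the rocker is on (above 0.3 of 0.4 rad) (all of step 2); the robot touches nothing.
It fails at once if the egg or its cup is touched (contact force between any of the fingers, the arm and eggholder above 0.5 N).
It fails at once if the wheel is flicked (over 4 rad/s) (velocity of joint wheel above 4 rad/s or velocity of joint wheel below -4 rad/s).
It fails at once if a loose thing is lifted or shifted by more than 15 mm (distance of any of egg_cup, petri_dish, weight, brush, wax_jar from where it was at the start of the episode above 0.015 m).
It also fails if it takes over 51 s, if anything falls off the work surface, if the arm or the gripper's body presses on something with over 40 N, if the wrist force passes 120 N, or if a joint passes its speed limit or range.

## Robot

A 6-joint arm with a two-finger parallel gripper is mounted at the origin on the work surface. World frame = base frame: x ahead of the robot, y to its left, z up, the work surface at z = 0. Lengths are in mm, angles in rad, forces in N, time in s.
With the tool pointing down it reaches from about 350 to 975 mm from the base axis. Payload 7.1 kg.
Tool frame: the origin (TCP) lies midway between the tips of the shut fingers; the grasp point (between the pads) lies 19 mm behind it (ctrl.grasp_offset is the distance from the TCP to the grasp point, in mm); z points along the fingers, y is the line along which they close (so a half turn about z gives the same grasp; the last joint's range is limited). The gripper opens to 88 mm and grips with 3 to 60 N. Pads are 20 mm wide; open, the fingers measure 115 mm over their backs; the gripper's body (75 mm by 178 mm) begins 61 mm behind the grasp point.
Start: joints at [-1.201, 0.423, 1.63, -0, 1.089, -0.019], TCP at [236.94, -578.329, 222.675] pointing down, gripper open.
Joint ranges: [-3, 3], [-0.9, 2.11], [0.09, 2.58], [-1.31, 4.45], [0.11, 2.69], [-2.54, 2.54]. Speed limits (rad/s): [2.39, 2.39, 3.01, 3.14, 3.14, 3.14].

## Interface

Orientations are given as a rotation vector (axis times angle).
In Python, from workcell import sensors, viewer, ctrl gives the robot as it stands. The module is installed in compiled form; this text tells all that it offers.
- The arm moves only by the shell command python3 -m handwheel 'ROWS'. ROWS is JSON, a list of rows, each a list of 7 numbers: the shift along the tool's x, y, z in mm, then the turn, a rotation vector about the tool's x, y, z in rad, then the closure, from 0 (fully open) to 1 (shut). In form: [[x, y, z, rx, ry, rz, jaw], ...]. A call has 1 to 10 rows; each row shifts and turns the commanded pose from where the row before left it, along the tool's axes as they then stand; what a row does not reach is not made up. A row lasts 1/8 s, in which the tool goes at most 62.5 mm and 10.7 degrees, less where a joint would pass 70% of its speed; a pose out of reach is approached as far as the arm can. A call is refused whole if a number of a shift passes 62.5 or a number of a turn 0.188, either way. A call with a gripper value outside its range is refused whole. The fingers move at their own pace and stop on an object; the grip force is fixed at half the most. Time passes only in rows, so rows that do not move let the fingers close. It gives the time, the measured TCP pose, the force, the opening and the grip force at its end, in the units of the state.
- sensors.get_obs(): the state, without advancing time (a new reading comes with each control period).
- viewer.get_image(name): name is "scene" or "top" or "wrist"; returns a dict with "frame" (400x640x3 uint8, blue, green, red), "fov_y" (degrees; the focal length in pixels is half the picture's height over the tangent of half this angle, whatever the lens; pixels are square), "cx", "cy" (the principal point, pixels), "R" (3x3) and "t" (3): a world point X has camera coordinates R X + t. Camera axes: x right, y down, z forward; pixel columns grow to the right and rows downward; lengths in mm; the calibration is good to about 2 mm. The wrist camera is an equidistant fisheye: a pixel r from the principal point sees the ray r / f radians off the axis. A picture is of the moment at which its call begins. There is no depth.
- ctrl.close_job(): hands the job in; it is judged then, once.
The state is a dict: "t": time; "qpos": joint angles; "qvel": joint speeds; "joint_torque": joint torques, N m; "ee_pos": TCP position; "orientation": TCP orientation; "ft_force": force on the tool from outside, world axes, zero at the start; "moment": the same for the moment, N m; "width": finger opening in mm; "grasp_force": force on a finger pad.
Only numpy, scipy, OpenCV 4.12 (cv2) and the standard library are available. Lean on these libraries where they do the work, as an engineer would, in place of code of your own. Each camera call takes 0.05 s, during which the arm holds its last target. There are 200 camera calls.

## Working session

There is one attempt and no reset: what is moved stays moved. The work goes in short steps, Python scripts to look and compute and a shell command to move; the robot and the scene stay as the last step left them, time stands still between calls to the robot, and variables do not carry over. Pictures are saved under pics/ and viewed, at most 10 in all, crops included, and the job is handed in when it is done.

```bash
mkdir -p pics; cat > h.py <<'E'
import numpy as np, cv2
from workcell import sensors, viewer, ctrl
def ray(im,u,v):
    f=200/np.tan(np.radians(im['fov_y'])/2); R=np.array(im['R']);t=np.array(im['t'])
    return -R.T@t, R.T@np.array([(u-im['cx'])/f,(v-im['cy'])/f,1])
def onz(im,u,v,z):
    o,d=ray(im,u,v); return o+d*(z-o[2])/d[2]
E
python3 - <<'E'
from h import *
import pickle
ims={n:viewer.get_image(n) for n in('top','scene')}
pickle.dump(ims,open('ims.pkl','wb'))
for n,i in ims.items(): cv2.imwrite(f'pics/{n}0.png',i['frame']); print(n,i['fov_y'],-np.array(i['R']).T@np.array(i['t']))
o=sensors.get_obs();print(o['ee_pos'],o['orientation'],o['t'])
E
```

```text
top 45.31481254129998 [ 441.68476123  -32.39964955 1275.87897068]
scene 48.2805302897939 [1197.42614513 -421.19609642 1117.20046365]
[ 236.76848601 -577.87077064  221.95627633] [-3.08108856e+00 -6.06566746e-01  3.75625042e-04] 0.1
```

View pics/top0.png

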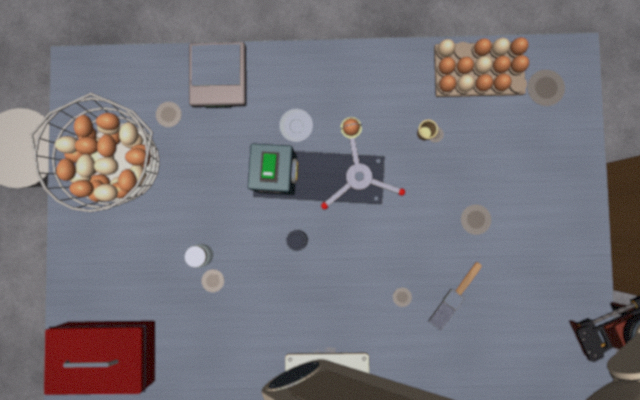

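View pics/scene0.png

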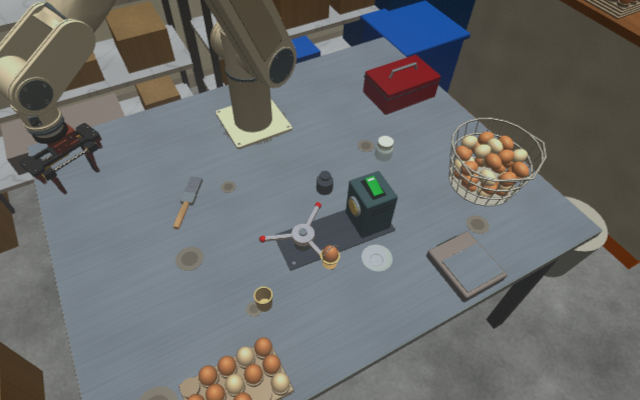

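The top view has +x up and +y to the left. The lamp is at (270,168) with a green rocker on top, the hub at (359,176), red balls at (324,206) and (402,191), and the egg at (351,127) on the far side. The petri dish is at (296,125) and the weight at (297,240).

```bash
cat >> h.py <<'E'
def blobs(im,lo,hi,box,amin=8):
    hsv=cv2.cvtColor(im['frame'],cv2.COLOR_BGR2HSV); m=cv2.inRange(hsv,np.array(lo),np.array(hi))
    k=np.zeros_like(m);x0,y0,x1,y1=box;k[y0:y1,x0:x1]=m[y0:y1,x0:x1]
    n,_,s,c=cv2.connectedComponentsWithStats(k)
    return [(c[i].round(1),s[i].tolist()) for i in range(1,n) if s[i,4]>=amin]
E
python3 - <<'E'
from h import *
import pickle
im=pickle.load(open('ims.pkl','rb'))['top']; B=(240,100,420,220)
for lo,hi,z in [((0,150,100),(6,255,255),56),((172,150,100),(180,255,255),56),((50,150,60),(75,255,255),175),((5,100,80),(18,255,255),105)]:
    for c,s in blobs(im,lo,hi,B): print(lo,c,s,onz(im,*c,z).round(1))
c=np.array([onz(im,359,176,74),onz(im,253,144,160),onz(im,294,146,160),onz(im,251,187,160),onz(im,293,191,160),onz(im,384,155,8),onz(im,382,203,8)]);print(c.round(1))
for k,p in dict(petri=(296,125,10),cup=(428,130,40),weight=(297,240,60)).items(): print(k,onz(im,*p).round(0))
big=cv2.resize(im['frame'][100:260,230:430],None,fx=4,fy=3.75,interpolation=cv2.INTER_CUBIC);cv2.imwrite('pics/crop1.png',cv2.resize(im['frame'][110:250,235:415],None,fx=4.2,fy=4.2,interpolation=cv2.INTER_CUBIC))
E
```

```text
(0, 150, 100) [401.3 191.5] [400, 190, 4, 4, 14] [ 524.1 -197.9   56. ]
(0, 150, 100) [323.9 205.2] [322, 203, 5, 5, 16] [ 4.927e+02 -4.000e-01  5.600e+01]
(172, 150, 100) [401.9 191.9] [399, 189, 6, 6, 10] [ 523.1 -199.4   56. ]
(50, 150, 60) [268.9 162.3] [262, 154, 14, 19, 213] [589.4 122.4 175. ]
(50, 150, 60) [267.6 176.5] [262, 175, 12, 4, 22] [556.4 125.7 175. ]
(5, 100, 80) [350.7 126.8] [343, 119, 16, 16, 183] [683.1 -71.  105. ]
[[ 563.9  -90.4   74. ]
 [ 635.6  161.7  160. ]
 [ 628.9   65.   160. ]
 [ 534.   167.1  160. ]
 [ 522.8   68.6  160. ]
 [ 625.5 -161.1    8. ]
 [ 497.8 -152.8    8. ]]
petri [711.  72.  10.]
cup [ 684. -273.   40.]
weight [406.  69.  60.]
```

View pics/crop1.png

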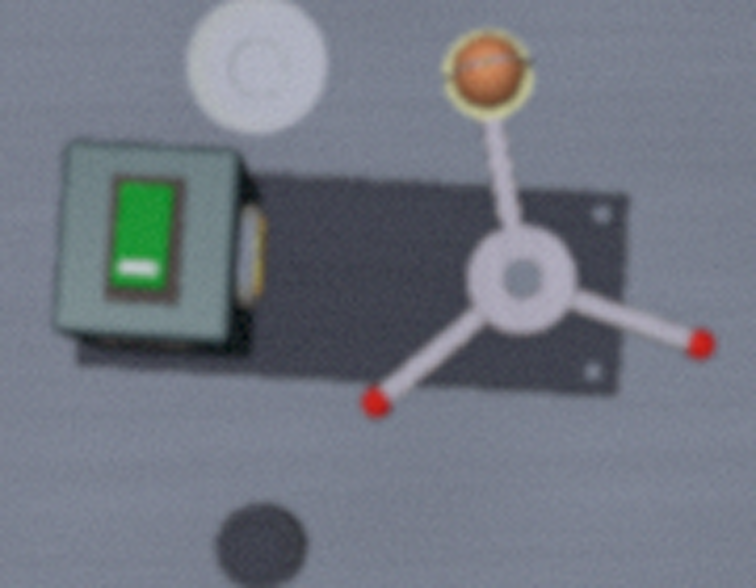

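The crop shows the white bar on the robot-side half of the rocker. The hub is at about (564.5,-90), the egg at 9°, spoke a at 129°, spoke b at 249° and the lamp at about 86°. So I'll push spoke b anticlockwise by about 77°, which keeps clear of the lamp and the egg.

```bash
python3 -m handwheel '[[40,-28.4,0,0,0,0,1],[40,-28.4,0,0,0,0,1],[40,-28.4,0,0,0,0,1],[40,-28.4,0,0,0,0,1],[40,-28.4,0,0,0,0,1],[40,-28.4,0,0,0,0,1],[40,-28.4,0,0,0,0,1],[40,-28.4,0,0,0,0,1],[40,-28.4,0,0,0,0,1],[40,-28.4,0,0,0,0,1]]'
python3 -m handwheel '[[0,0,0,0,0,-0.164,1],[0,0,0,0,0,-0.164,1],[0,0,0,0,0,-0.164,1],[0,0,0,0,0,-0.164,1],[0,0,0,0,0,-0.164,1],[0,0,0,0,0,0,1],[0,0,0,0,0,0,1]]'
cat >> h.py <<'E'
from scipy.spatial.transform import Rotation as Ro
AX=np.array([564.5,-90.2])
def pose():
    o=sensors.get_obs(); R=Ro.from_rotvec(o['orientation']).as_matrix()
    ty=np.degrees(np.arctan2(R[1,1],R[0,1]))
    print('t',round(o['t'],2),'tcp',np.round(o['ee_pos'],1),'ty',ty.round(1),'zdir',R[:,2].round(3),'F',np.round(o['ft_force'],1),'q6',round(o['qpos'][5],2),'w',o['width'])
    return o,R
def delta(p):
    o,R=pose(); print('tool shift',(R.T@(np.array(p)-o['ee_pos'])).round(1))
E
python3 -c "
from h import *
delta((499,-164,40))"
```

```text
t: 1.35
ee_pos: [499.9, -162.4, 222.5]
orientation: [-3.082, -0.607, 0.0]
ft_force: [0.5, 0.6, 0.6]
width: 0.4
grasp_force: 0.0
t: 2.22
ee_pos: [499.3, -163.8, 222.5]
orientation: [-2.588, -1.781, 0.0]
ft_force: [0.5, 0.8, -0.9]
width: 0.4
grasp_force: 0.0
t 2.23 tcp [ 499.3 -163.8  222.5] ty -20.9 zdir [-0.  0. -1.] F [ 0.5  0.8 -0.9] q6 0.03 w 0.4419027367087181
tool shift [ -0.3  -0.2 182.5]
```

```bash
python3 -m handwheel '[[0,0,45,0,0,0,1],[0,0,45,0,0,0,1],[0,0,45,0,0,0,1],[0,0,47,0,0,0,1],[0,0,0,0,0,0,1],[0,5,0,0,0,0,1],[0,5,0,0,0,0,1],[0,4,0,0,0,0,1],[0,0,0,0,0,0,1]]'
python3 -m handwheel '[[-1.2,7.4,0,0,0,-0.08,1],[-1.2,7.4,0,0,0,-0.08,1],[-1.2,7.4,0,0,0,-0.08,1],[-1.2,7.4,0,0,0,-0.08,1],[-1.2,7.4,0,0,0,-0.08,1],[0,0,0,0,0,0,1],[0,0,0,0,0,0,1]]'
cat >> h.py <<'E'
def look(fn=None):
    im=viewer.get_image('top')
    for lo,hi,z in [((0,150,100),(6,255,255),56),((5,100,80),(18,255,255),105)]:
        for c,s in blobs(im,lo,hi,(300,100,420,220)) if z==56 else blobs(im,lo,hi,(290,100,380,215)):
            p=onz(im,*c,z)[:2]; d=p-AX; print(z,c,s[4],p.round(1),'r',np.hypot(*d).round(1),'ang',np.degrees(np.arctan2(d[1],d[0])).round(1))
    if fn: cv2.imwrite('pics/'+fn,im['frame'])
E
python3 -c "
from h import *
pose();look('t2.png')"
```

```text
t: 3.35
ee_pos: [513.5, -169.2, 41.6]
orientation: [2.584, 1.784, 0.002]
ft_force: [0.2, 0.4, -0.2]
width: 0.4
grasp_force: 0.0
t: 4.22
ee_pos: [547.0, -181.9, 40.7]
orientation: [-2.18, -2.261, 0.0]
ft_force: [-0.7, -0.1, -0.3]
width: 0.6
grasp_force: 0.0
t 4.22 tcp [ 547.  -181.9   40.7] ty 2.1 zdir [-0.  0. -1.] F [-0.7 -0.1 -0.3] q6 -0.38 w 0.5998127316457961
56 [336.7 216.1] 18 [464.4 -32.5] r 115.6 ang 150.0
105 [334. 133.] 185 [668.5 -29.5] r 120.4 ang 30.3
```

View pics/t2.png

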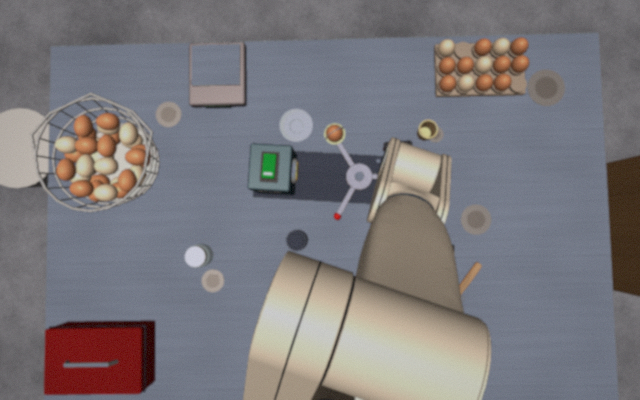

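The picture shows the wheel turning with the finger: the egg is at (334,133), about 30°, and ball a is at (337,216). About 0.97 rad remains.

```bash
python3 -m handwheel '[[-1.2,7.4,0,0,0,-0.08,1],[-1.2,7.4,0,0,0,-0.08,1],[-1.2,7.4,0,0,0,-0.08,1],[-1.2,7.4,0,0,0,-0.08,1],[-1.2,7.4,0,0,0,-0.08,1],[-1.2,7.4,0,0,0,-0.08,1],[-1.2,7.4,0,0,0,-0.08,1],[-1.2,7.4,0,0,0,-0.08,1],[0,0,0,0,0,0,1],[0,0,0,0,0,0,1]]'
python3 -c "
from h import *
pose();look()"
```

```text
t: 5.52
ee_pos: [605.1, -172.8, 40.6]
orientation: [-1.359, -2.832, 0.0]
ft_force: [0.0, -0.5, -0.4]
width: 0.4
grasp_force: 0.0
t 5.53 tcp [ 605.1 -172.8   40.6] ty 38.7 zdir [-0.001  0.    -1.   ] F [ 0.  -0.5 -0.4] q6 -0.97 w 0.3779435742752659
105 [309.7 154.7] 70 [615.7  31.3] r 131.9 ang 67.1
105 [317.  157.6] 98 [608.2  13.4] r 112.5 ang 67.1
```

```bash
python3 -m handwheel '[[-1,6,0,0,0,-0.065,1],[-1,6,0,0,0,-0.065,1],[-1,6,0,0,0,-0.065,1],[-0.8,5,0,0,0,-0.055,1],[-0.6,3.7,0,0,0,-0.04,1],[-0.3,1.8,0,0,0,-0.02,1],[0,0,0,0,0,0,1],[0,0,0,0,0,0,1]]'
python3 -c "
from h import *
pose();look('t3.png')
im=cv2.imread('pics/t3.png');cv2.imwrite('pics/t3c.png',cv2.resize(im[110:250,235:415],None,fx=4.2,fy=4.2,interpolation=cv2.INTER_CUBIC))"
```

```text
t: 6.58
ee_pos: [628.6, -155.7, 40.7]
orientation: [0.903, 3.009, 0.0]
ft_force: [-0.2, -0.1, 0.1]
width: 0.3
grasp_force: 0.0
t 6.58 tcp [ 628.6 -155.7   40.7] ty 56.6 zdir [ 0.  0. -1.] F [-0.2 -0.1  0.1] q6 -1.25 w 0.3492317813163173
105 [310.7 170.6] 172 [576.3  29.4] r 120.2 ang 84.4
```

View pics/t3c.png

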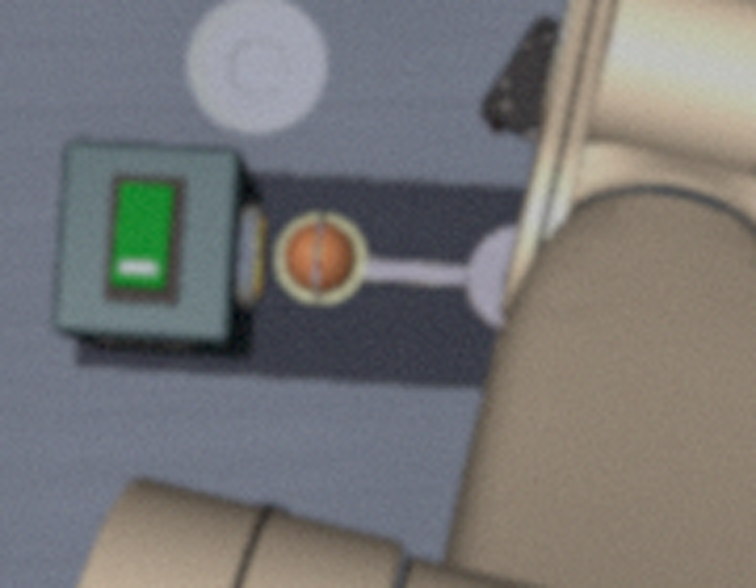

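The egg now stands at (310.7,170.6), in front of the window, at 84.4° against about 85.9°. I'll nudge it slightly, back off and rise.

```bash
python3 -m handwheel '[[-0.2,1.1,0,0,0,-0.012,1],[-0.2,1.1,0,0,0,-0.012,1],[0,0,0,0,0,0,1],[0,-4,0,0,0,0,1],[0,-12,0,0,0,0,1],[0,-12,0,0,0,0,1],[0,0,0,0,0,0,1]]'
python3 -m handwheel '[[0,0,-50,0,0,0,1],[0,0,-50,0,0,0,1],[0,0,-50,0,0,0,1],[0,0,-35,0,0,0,1],[0,0,0,0,0,0,1],[0,0,0,0,0,0,1]]'
python3 -c "
from h import *
look(); delta((562,125,225))"
```

```text
t: 7.5
ee_pos: [614.5, -178.9, 40.7]
orientation: [-0.869, -3.019, 0.0]
ft_force: [0.4, -0.4, 0.7]
width: 0.4
grasp_force: 0.0
t: 8.25
ee_pos: [614.7, -177.6, 224.7]
orientation: [-0.866, -3.019, -0.0]
ft_force: [-1.1, 0.3, -0.8]
width: 0.2
grasp_force: 0.0
105 [310.6 171.9] 173 [573.1  29.7] r 120.2 ang 85.9
t 8.3 tcp [ 614.4 -177.5  224.1] ty 58.0 zdir [-0.002  0.001 -1.   ] F [0.  0.4 0.2] q6 -1.31 w 0.375738460279273
tool shift [204.8 228.7  -0.5]
```

```bash
python3 -m handwheel '[[26.1,28.3,0,0,0,0,1],[26.1,28.3,0,0,0,0,1],[26.1,28.3,0,0,0,0,1],[26.1,28.3,0,0,0,0,1],[26.1,28.3,0,0,0,0,1],[26.1,28.3,0,0,0,0,1],[26.1,28.3,0,0,0,0,1],[26.1,28.3,0,0,0,0,1],[0,0,0,0,0,0,1],[0,0,0,0,0,0,1]]'
python3 -m handwheel '[[0,0,0,0,0,-0.162,1],[0,0,0,0,0,-0.162,1],[0,0,0,0,0,-0.162,1],[0,0,20,0,0,0,1],[0,0,10,0,0,0,1],[0,0,0,0,0,0,1],[0,0,0,0,0,0,1]]'
python3 -c "
from h import *
delta((557,125,185))
im=viewer.get_image('scene')
cv2.imwrite('pics/s4.png',cv2.resize(im['frame'][120:280,260:440],None,fx=3.7,fy=3.7,interpolation=cv2.INTER_CUBIC))"
```

```text
t: 9.55
ee_pos: [557.9, 124.4, 224.6]
orientation: [-0.865, -3.018, 0.002]
ft_force: [-0.1, -1.2, 0.8]
width: 0.3
grasp_force: 0.0
t: 10.42
ee_pos: [558.7, 124.6, 196.0]
orientation: [0.115, 3.139, 0.0]
ft_force: [-0.4, 0.2, -0.5]
width: 0.9
grasp_force: 0.0
t 10.43 tcp [558.7 124.6 196. ] ty 85.8 zdir [ 0.  0. -1.] F [-0.4  0.2 -0.5] q6 -1.3 w 0.9148136418054287
tool shift [ 1.7  0.3 11. ]
```

View pics/s4.png

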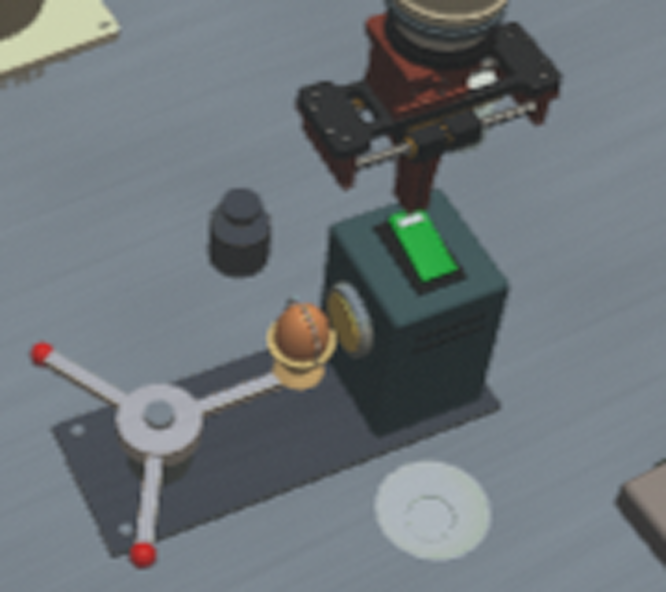

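The egg is squarely before the window, and the closed fingertip at (415,205) is just above the white bar at (408,217). Pressing down gradually.

```bash
python3 -m handwheel '[[1.5,0,5,0,0,0,1],[0,0,5,0,0,0,1],[0,0,3,0,0,0,1],[0,0,3,0,0,0,1],[0,0,3,0,0,0,1],[0,0,2,0,0,0,1],[0,0,2,0,0,0,1],[0,0,0,0,0,0,1]]'
python3 -m handwheel '[[0,0,1,0,0,0,1],[0,0,1,0,0,0,1],[0,0,0,0,0,0,1]]'
```

```text
t: 11.48
ee_pos: [555.9, 125.1, 172.5]
orientation: [-0.114, -3.138, 0.0]
ft_force: [-3.8, 0.7, 4.8]
width: 0.5
grasp_force: 2.3
t: 11.85
ee_pos: [555.9, 125.1, 171.8]
orientation: [-0.114, -3.138, 0.0]
ft_force: [-10.1, -0.1, 14.9]
width: 0.3
grasp_force: 8.5
```

```bash
python3 -m handwheel '[[0,0,1,0,0,0,1],[0,0,0,0,0,0,1]]'
python3 -m handwheel '[[0,0,-10,0,0,0,1],[0,0,-40,0,0,0,1],[0,0,-50,0,0,0,1],[0,0,-50,0,0,0,1],[0,0,0,0,0,0,1],[0,0,0,0,0,0,1]]'
python3 -c "
from h import *
pose();im=viewer.get_image('scene')
cv2.imwrite('pics/s5.png',cv2.resize(im['frame'][150:270,270:410],None,fx=4.7,fy=4.7,interpolation=cv2.INTER_CUBIC))"
```

```text
t: 12.1
ee_pos: [555.9, 125.1, 171.6]
orientation: [-0.114, -3.138, -0.0]
ft_force: [-13.7, -0.8, 22.7]
width: 0.6
grasp_force: 12.1
t: 12.85
ee_pos: [556.7, 124.9, 319.1]
orientation: [-0.114, -3.139, 0.0]
ft_force: [-0.6, -0.6, 0.0]
width: -0.0
grasp_force: 0.0
t 12.85 tcp [556.7 124.9 319.1] ty 85.8 zdir [-0. -0. -1.] F [-0.6 -0.6  0. ] q6 -1.3 w -0.016423941896520796
```

View pics/s5.png

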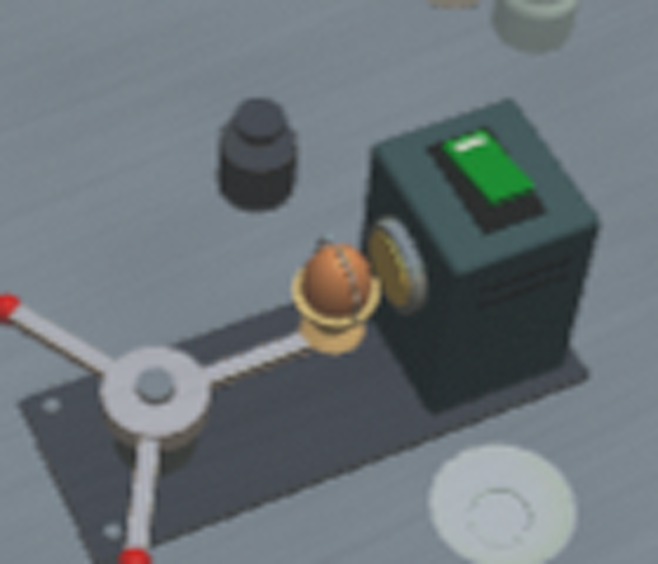

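The rocker has tipped: the white-bar end is down at (468,143) and the other end is raised. The stop force and the tip height of 171.6 mm both fit full travel. The egg is still in place.

```bash
python3 -c "
from h import *
look(); print(ctrl.close_job())"
```

```text
56 [382.9 138.2] 13 [ 662.  -154.5] r 116.8 ang -33.4
56 [379.4 216.9] 14 [ 460.5 -140.8] r 115.6 ang -154.0
105 [310.6 171.9] 173 [573.1  29.7] r 120.2 ang 85.9
the job is handed in; nothing more can be done
None
```

The egg stands in front of the lamp's window (measured at 85.9°, on target), the rocker is pressed on to its stop, the arm is clear of everything, and the job is handed in; no verdict was returned.

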